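# Thread the guide rod of a hoof-shoe mould

### The job

Swing the blue upper half of the hoof-shoe mould fully home over the lower half, then take the red-topped steel guide rod from the wooden block and thread it from above through the upper brass bushing and on through the lower one, until about 20 mm of its tip shows below the lower bushing. The rod has no head and would drop through, so finish while still holding it there, upright and still, clear of the bench, ready for the retaining clip to be fitted from below. Leave the black-topped punch, the loose shoe, the jar and the hammer where they are.

Things in the scene. Friction and masses are not known exactly. Their poses are not given: they have to be found in the camera images.
- mould: Fixed hoof-shoe mould. Its aluminium lower half is a plate 150 (x) x 193 (y) mm, top 75 mm above the bench on rubber feet 55 mm high, with a hoof shoe lying on it (up to 87 mm). Origin on the bench under the middle of the mould; z up, the pair of bushings lies towards its own +y and the pivot post towards its own -y.
- pivot (a point): Point on the vertical axis about which the blue upper half swings, 115 mm above the bench (the underside of the upper bushing block), at x 0, y -75 mm in the mould's frame.
- lid (a joint): Swing of the blue upper half about the vertical pivot, rad: 0 = home against its stop (the two bushings then exactly in line), growing as it swings open counter-clockwise seen from above, i.e. its bushing towards the mould's own -x; up to 0.9. It stays where it is left (stiff pivot, about 0.15 N m, so 1.7 N at its black post).
- lid_post (a point): Centre of the top of the black upright post on the blue upper half, by which it can be gripped or pushed: 18 mm in diameter, 40 mm high, 90 mm from the pivot axis on the line from the pivot to the upper bushing; its top is 172 mm and the blue plate's top 132 mm above the bench. The blue plate is 12 mm thick.
- bushing_upper (a point): Centre of the upper mouth of the upper bushing, 139 mm above the bench. The bushing is a brass block 44 x 44 x 24 mm at the free end of the blue upper half, 190 mm from the pivot axis, with a vertical through bore of 18 mm with a 3 mm chamfer at its mouth. Swings with the upper half.
- bushing_lower (a point): Centre of the underside of the lower bushing, 55 mm above the bench, at x 0, y 115 mm in the mould's frame; z up. The bushing is a fixed brass block 44 x 44 x 24 mm (top 79 mm above the bench, 36 mm below the upper block) with a vertical through bore of 18 mm with a 3 mm chamfer at its mouth. Open space below it down to the bench.
- rod: Loose steel guide rod, 180 mm long, 14 mm in diameter, with a tapered tip (7 mm long, 8 mm across at its end) and a red plastic sleeve 16 mm in diameter over its top 45 mm (the sleeve also passes the bores). About 0.2 kg. Origin at the middle of its tip's end; z runs up along the rod. It starts upright in one of the two holes of the wooden block, its tip 10 mm above the bench.
- rack: Fixed wooden block 70 (x) x 150 (y) x 50 (z) mm; origin at the centre of its underside. Two vertical holes, 17 mm wide and 40 mm deep, at y -40 and +40 mm in its frame; either may hold the rod, the other holds the punch.
- punch: Loose short dark steel punch, 115 mm long, with a black plastic top 18 mm in diameter, upright in the other hole of the wooden block. Origin at its lower end. To be left alone.
- shoe: Loose translucent hoof shoe, a flat U about 100 x 125 mm, 12 mm thick, lying on the bench. Origin at the middle of its underside. To be left alone.
- jar: Amber glass jar with black cap, 60 mm in diameter, 80 mm high. Origin at the centre of its underside. To be left alone.
- mallet: Hammer, 240 mm long, lying on the bench along its own x, wooden handle to its -x, steel head to its +x; origin on the bench under it. To be left alone.
Not all that is in view belongs to the job. Several things have the shape of the rod; the one meant has the colours described above.

How it is judged:
By the outcome, as a careful person would: the job done as asked, in the order asked, and still so for the second after the job is handed in, while the arm keeps its last pose, push and grip.
It also fails if it takes over 61 s, if anything falls off the work surface, if the arm or the gripper's body presses on something with over 40 N, if the wrist force passes 120 N, or if a joint passes its speed limit or range.

### The arm

A 6-joint arm with a two-finger parallel gripper is mounted at the origin on the work surface. World frame = base frame: x ahead of the robot, y to its left, z up, the work surface at z = 0. Lengths are in m, angles in rad, forces in N, time in s.
With the tool pointing down it reaches from about 0.35 to 0.85 m from the base axis. Payload 8.1 kg.
Tool frame: the origin (TCP) lies at the very end of the fingers, on their centre line; the grasp point (between the pads) lies 19 mm behind it (robot.pinch_z is the distance from the TCP to the grasp point, in m); y points along the fingers, x is the direction in which the jaws open and shut, and the axes are right-handed (so a half turn about y gives the same grasp; the last joint's range is limited). The gripper opens to 93 mm and grips with 3 to 60 N. Pads are 15 mm wide; open, the fingers measure 128 mm over their backs; the gripper's body (75 mm by 188 mm) begins 65 mm behind the grasp point.
Start: joints at [-1.199, 0.13, 1.488, -0, 1.523, -0.085], TCP at [0.265, -0.538, 0.219] pointing down, gripper open.
Joint ranges: [-2.96, 2.96], [-0.89, 2.26], [0.02, 2.5], [-1.34, 4.48], [0, 2.73], [-2.66, 2.66]. Speed limits (rad/s): [2.39, 2.39, 2.79, 3.14, 3.14, 3.14].

### API

Orientations are given as a rotation vector (axis times angle).
In Python, from plant import robot gives the robot as it stands.
- The arm moves only by the shell command python3 -m inch 'ROWS' [FORCE]. ROWS is JSON, a list of rows, each a list of 5 numbers: the closure, from -1 (fully open) to 1 (shut), then the shift along the world's x, y, z in m, then the turn about the world's z in rad. A call has 1 to 8 rows; each row is the pose to reach, as a shift and turn from the pose measured when the call began; what a row does not reach only later rows make up. A row lasts 1/8 s, in which the tool goes at most 62.5 mm and 10.7 degrees, less where a joint would pass 70% of its speed; a pose out of reach is approached as far as the arm can. A call with a gripper value outside its range is refused whole. The fingers move at their own pace and stop on an object; FORCE is the grip in N (left out, the last holds). Time passes only in rows, so rows that repeat a pose let the fingers close. It gives the time, the measured TCP pose, the force and the opening at its end, in the units of the state.
- robot.read_state(): the state, without advancing time (a new reading comes with each control period).
- robot.read_camera(name): name is "scene" or "top" or "wrist"; returns a dict with "color" (400x640x3 uint8, red, green, blue), "mtx" (3x3 intrinsics, pixels), "dist_coeffs" ([k1, k2, p1, p2, k3] as OpenCV has them; the pictures are not rectified), "R" (3x3) and "t" (3): a world point X has camera coordinates R X + t; the wrist camera has in their place "hand_eye" (4x4, takes a point from camera to tool coordinates, whose origin is the TCP and whose axes are the tool frame's). Camera axes: x right, y down, z forward; pixel columns grow to the right and rows downward; lengths in m; the calibration is good to about 2 mm. A picture is of the moment at which its call begins: read the wrist's pose just before it. There is no depth.
- robot.close_job(): hands the job in, once; it reports no verdict.
The state is a dict: "t": time; "q": joint angles; "dq": joint speeds; "joint_torque": joint torques, N m; "tool_pos": TCP position; "orientation": TCP orientation; "force": force on the tool from outside, world axes, zero at the start; "wrist_torque": the same for the moment, N m; "opening": finger opening in m.
Only numpy, scipy, OpenCV 4.12 (cv2) and the standard library are available. Lean on these libraries where they do the work, as an engineer would, in place of code of your own. Each camera call takes 0.05 s, during which the arm holds its last target. There are 200 camera calls.

## Working session

There is one attempt and no reset: what is moved stays moved. The work goes in short steps, Python scripts to look and compute and a shell command to move; the robot and the scene stay as the last step left them, time stands still between calls to the robot, and variables do not carry over. Pictures are saved under pics/ and viewed, about 8 in all and at most 12, crops included, and the job is handed in when it is done.

```bash
ls; mkdir -p pics; python3 - <<'E'
from plant import robot
import cv2
s=robot.read_state(); print({k:(v if not hasattr(v,'round') else v) for k,v in s.items()}, robot.pinch_z)
for n in ("scene","top"):
    c=robot.read_camera(n); cv2.imwrite(f"pics/{n}0.png",c["color"][:,:,::-1])
    print(n,c["mtx"],c["dist_coeffs"],c["R"],c["t"])
E
```

```text
pics
{'t': 0.0, 'q': array([-1.19940097e+00,  1.31163707e-01,  1.48925398e+00,  6.22624860e-06,
        1.52302653e+00, -8.53650660e-02]), 'dq': array([-0.00065459, -0.00156364,  0.00032548,  0.00046399,  0.00021441,
       -0.00077394]), 'joint_torque': array([ 2.32472106e-03, -5.59826875e+01, -4.91764104e+01,  7.71327596e-02,
        3.53299279e-02, -1.77747643e-04]), 'tool_pos': array([ 0.26445883, -0.5379376 ,  0.21759984]), 'orientation': array([-1.39018385,  0.86759145, -0.86516801]), 'force': array([-0.05417548, -0.26127544, -0.44870255]), 'wrist_torque': array([-0.01101848, -0.02546985,  0.03391484]), 'opening': 0.0928773829689865} 0.0188
scene [[409.86773071   0.         317.57175208]
 [  0.         409.86773071 206.30159945]
 [  0.           0.           1.        ]] [0.03230751 0.         0.         0.         0.        ] [[-0.68960389  0.72391087  0.01998807]
 [ 0.38927097  0.39381465 -0.8326933 ]
 [-0.61066733 -0.56644776 -0.5533736 ]] [ 0.39696946 -0.08447921  1.34027294]
top [[491.45161112   0.         316.9923017 ]
 [  0.         491.45161112 198.53235976]
 [  0.           0.           1.        ]] [-0.01622002  0.          0.          0.          0.        ] [[ 0.01554256 -0.99986405  0.00550588]
 [-0.97695466 -0.01635836 -0.21281915]
 [ 0.21288028 -0.00207124 -0.97707609]] [-0.03130112  0.55155654  1.2726542 ]
```

View pics/scene0.png

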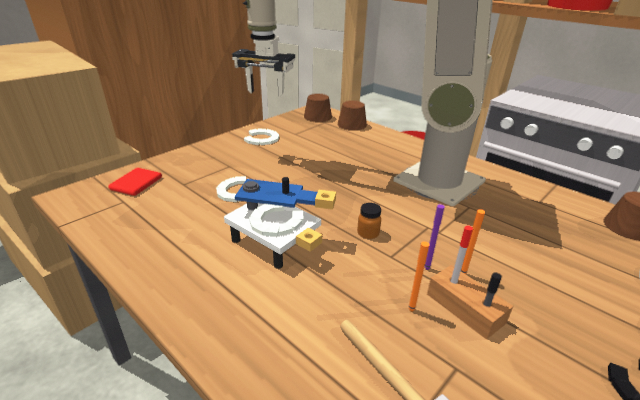

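View pics/top0.png

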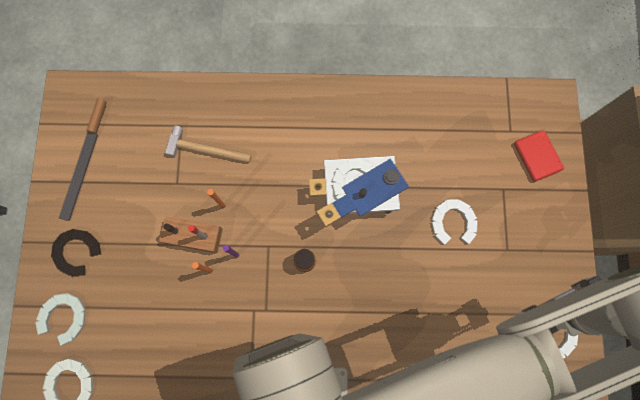

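The scene view shows the mould at (272,220), the lid swung open, and the rod with a red top at (466,235) in the rack next to the black-topped punch at (493,285). Things that could be taken for the rod, by scene pixel:
- orange rods at (420,275) and (475,240)
- a purple rod at (435,237)
- the punch at (493,285)
- a red book at (136,181)

I choose the one with the red top, at top-view pixel (193,230).

```bash
cat > h.py <<'E'
import numpy as np, cv2
from plant import robot
from scipy.spatial.transform import Rotation as Ro
def cam(n):
    s=robot.read_state(); c=robot.read_camera(n); c["s"]=s
    if n=="wrist":
        T=np.eye(4);T[:3,:3]=Ro.from_rotvec(s["orientation"]).as_matrix();T[:3,3]=s["tool_pos"]
        W=np.linalg.inv(T@np.array(c["hand_eye"])); c["R"]=W[:3,:3]; c["t"]=W[:3,3]
    return c
def ray(c,uv):
    p=cv2.undistortPoints(np.array([[uv]],float),c["mtx"],np.array(c["dist_coeffs"]))[0,0]
    R=np.array(c["R"]); d=R.T@np.array([*p,1]); return -R.T@np.array(c["t"]),d
def onz(c,uv,z):
    o,d=ray(c,uv); return o+d*(z-o[2])/d[2]
def tri(c1,u1,c2,u2):
    o,d=ray(c1,u1);p,e=ray(c2,u2)
    k=np.linalg.lstsq(np.c_[d,-e],p-o,rcond=None)[0]; a,b=o+d*k[0],p+e*k[1]
    return (a+b)/2,np.linalg.norm(a-b)
def proj(c,X):
    return cv2.projectPoints(np.atleast_2d(np.array(X,float)),cv2.Rodrigues(np.array(c["R"]))[0],np.array(c["t"]),c["mtx"],np.array(c["dist_coeffs"]))[0][:,0]
def blobs(c,lo,hi,amin=15):
    m=cv2.inRange(cv2.cvtColor(c["color"],cv2.COLOR_RGB2HSV),np.array(lo),np.array(hi))
    n,l,st,ce=cv2.connectedComponentsWithStats(m)
    return [(st[i],ce[i],l==i) for i in range(1,n) if st[i][4]>=amin]
E
python3 - <<'E'
from h import *
np.set_printoptions(precision=4,suppress=True)
for n in ("scene","top"):
    c=cam(n)
    for nm,lo,hi in (("red",(0,200,120),(6,255,255)),("brass",(18,120,120),(28,255,255)),("blue",(105,150,60),(120,255,255)),("black",(0,0,0),(180,90,45))):
        for st,ce,_ in blobs(c,lo,hi):
            if st[4]<4000: print(n,nm,st,ce.round(1))
    im=c["color"][:,:,::-1]
    x,y,w,h=(200,160,320,180) if n=="scene" else (145,140,280,150)
    cv2.imwrite(f"pics/{n}1.png",cv2.resize(im[y:y+h,x:x+w],None,fx=2.5,fy=2.5,interpolation=cv2.INTER_CUBIC))
E
```

```text
scene red [549   0  63  10 550] [580.6   4.1]
scene red [405 131  20   8  74] [416.4 133.7]
scene red [109 168  52  27 768] [134.7 181.1]
scene red [460 226  13  22 159] [466.1 236.4]
scene brass [240  57  23   4  46] [250.5  58.6]
scene brass [315 189  21  20 334] [325.2 198.7]
scene brass [296 228  26  23 419] [308.7 238.9]
scene brass [271 305  17  16  58] [279.1 312.1]
scene brass [300 329  14  13  27] [306.5 335.4]
scene blue [ 235  180   82   27 1219] [276.9 194.3]
scene black [251  34  23   6  79] [261.9  36.7]
scene black [244  51  10   3  17] [248.9  51.9]
scene black [233  54  62  17 259] [271.9  59. ]
scene black [238  60   8   7  43] [241.   63.2]
scene black [251  75   3  17  23] [251.7  82.7]
scene black [ 486  153  126   48 1135] [550.4 176.9]
scene black [283 178   6  16  84] [285.6 185.8]
scene black [362 204  19  14 129] [370.5 212.2]
scene black [231 227   9  15  99] [234.7 234.7]
scene black [273 251  10  17 119] [277.4 259.9]
scene black [488 274  13  20 157] [493.8 283.5]
scene black [608 363  32  37 629] [621.9 382.5]
top brass [310 179  16  16 178] [317.4 186.7]
top brass [317 204  23  22 227] [327.8 214.3]
top black [618 254  11  18 135] [623.  262.1]
top black [626 339   5   8  27] [627.7 342.3]
top black [631 382   9  18 128] [635.6 391.1]
```

View pics/scene1.png

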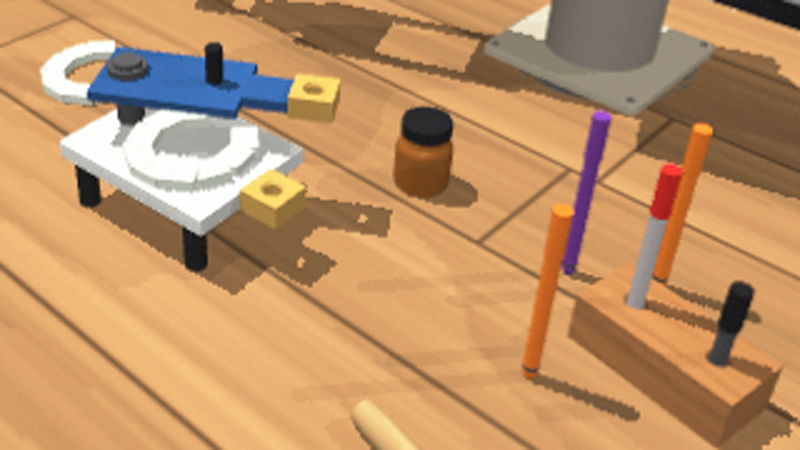

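View pics/top1.png

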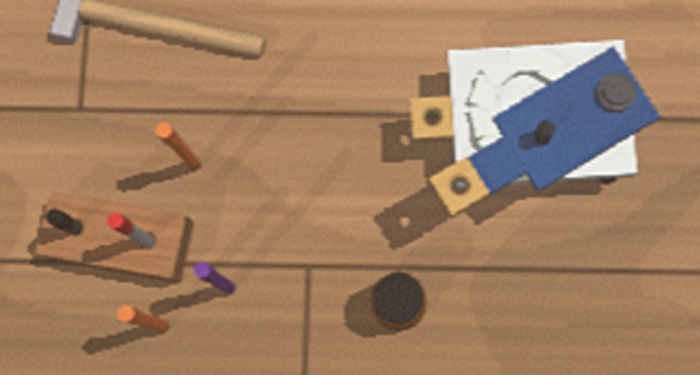

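The crops confirm the choice. The red-over-grey rod is at scene (466,236) and top (192,229), in the rack hole nearer the mould. The upper bushing is at top (328.6,213.6) and the lower bushing at top (317.8,186.8). The three decoy rods stand around the rack.

```bash
python3 - <<'E'
from h import *
np.set_printoptions(precision=4,suppress=True)
t=cam("top");s=cam("scene")
T=lambda x,y:(145+x/2.5,140+y/2.5); S=lambda x,y:(200+x/2.5,160+y/2.5)
for nm,a,b,z in (("bu",T(459,184),S(313,89),.139),("bl",T(432,117),S(271,189),.079),("rodtop",T(117,222),S(672,169),.19),("post",T(546,129),S(214,46),.172),
 ("orange1",T(163,131),S(563,210),.19),("orange2",T(126,314),S(702,129),.19),("purple",T(204,270),S(601,117),.19),("punchtop",T(55,216),S(741,287),.125),("jar",T(398,297),S(426,122),.08)):
    p,e=tri(t,a,s,b); print(nm,onz(t,a,z),onz(s,b,z),"tri",p,e)
for nm,a in (("rackTL",T(50,192)),("rackTR",T(190,215)),("rackBR",T(180,275)),("rackBL",T(38,256))): print(nm,onz(t,a,.05))
for nm,a in (("plTL",T(448,51)),("plTR",T(624,41)),("plBR",T(636,175))): print(nm,onz(t,a,.075))
st=robot.read_state(); print(Ro.from_rotvec(st["orientation"]).as_matrix())
E
```

```text
bu [ 0.4962 -0.0522  0.139 ] [ 0.4996 -0.0509  0.139 ] tri [ 0.4969 -0.0526  0.1369] 0.0010269193485495172
bl [ 0.58  -0.024  0.079] [ 0.5845 -0.0232  0.079 ] tri [ 0.5813 -0.0248  0.0762] 0.0020820946980166853
rodtop [0.444  0.2779 0.19  ] [0.447 0.28  0.19 ] tri [0.4442 0.2787 0.1879] 0.0006469164830074904
post [ 0.547  -0.1372  0.172 ] [ 0.5498 -0.1356  0.172 ] tri [ 0.5476 -0.1376  0.1703] 0.0005642526283718182
orange1 [0.5345 0.2391 0.19  ] [0.5524 0.2469 0.19  ] tri [0.5376 0.241  0.1781] 0.0015674358270171486
orange2 [0.3562 0.2633 0.19  ] [0.377  0.2714 0.19  ] tri [0.3573 0.2658 0.1778] 0.0009765557909008896
purple [0.3992 0.1916 0.19  ] [0.4205 0.2033 0.19  ] tri [0.4005 0.1944 0.1765] 0.000663692647661104
punchtop [0.4588 0.3579 0.125 ] [0.459  0.3573 0.125 ] tri [0.4589 0.3576 0.1251] 0.0005776295844729032
jar [0.3867 0.0084 0.08  ] [0.3935 0.011  0.08  ] tri [0.3875 0.0079 0.0756] 0.0014822412845330118
rackTL [0.4965 0.3883 0.05  ]
rackTR [0.4739 0.2352 0.05  ]
rackBR [0.409  0.2422 0.05  ]
rackBL [0.4268 0.3956 0.05  ]
plTL [ 0.6553 -0.0403  0.075 ]
plTR [ 0.67   -0.2326  0.075 ]
plBR [ 0.521  -0.2427  0.075 ]
[[ 0.4411 -0.0002  0.8975]
 [-0.8975  0.0006  0.4411]
 [-0.0007 -1.      0.0001]]
```

```bash
python3 -m inch '[[1,0.03,0.05,0,0],[1,0.065,0.1,0,0],[1,0.1,0.15,0,0],[1,0.13,0.2,0,0],[1,0.165,0.25,0,0],[1,0.2,0.3,0,0],[1,0.23,0.35,0,0],[1,0.248,0.38,0,0]]' 20
```

```text
t: 1.3
tool_pos: [0.5136, -0.1557, 0.2184]
orientation: [-1.391, 0.865, -0.865]
force: [0.4, -0.3, 0.0]
opening: 0.0177
```

```bash
python3 -m inch '[[1,0,0,0,0],[1,0,0,0,0]]'; python3 - <<'E'
from h import *
np.set_printoptions(precision=4,suppress=True)
c=cam("wrist");print(c["s"]["tool_pos"],c["s"]["q"],c["s"]["force"],c["s"]["opening"],proj(c,[[.5475,-.1372,.172],[.497,-.052,.139],[.581,-.0245,.079]]), proj(c,[c["s"]["tool_pos"]]))
cv2.imwrite("pics/w1.png",c["color"][:,:,::-1])
E
```

```text
t: 1.55
tool_pos: [0.5134, -0.156, 0.2183]
orientation: [-1.392, 0.865, -0.864]
force: [0.2, -1.3, 0.1]
opening: 0.0011
[ 0.5134 -0.156   0.2183] [-0.3909 -0.0407  1.6652  0.0004  1.5176  0.7205] [ 0.2354 -1.2543  0.1036] 0.001104727801374958 [[318.6851 169.0258]
 [198.2113 172.1847]
 [227.5635  69.234 ]] [[321.0813 247.4667]]
```

View pics/w1.png

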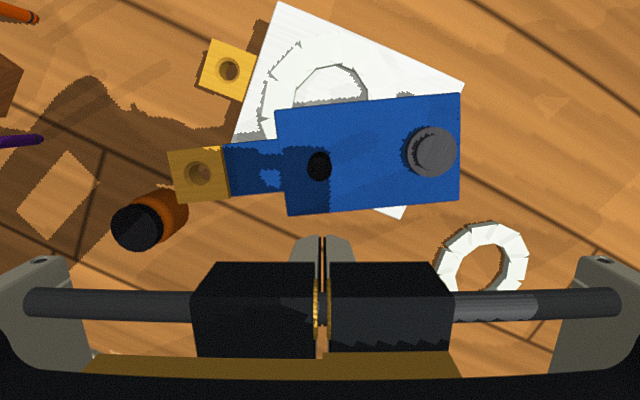

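The wrist view shows the post at (319,165) against a prediction of (319,169), the upper bore at (199,172) and the lower bore at (228,70). All agree with the measurements. I'll lower the tool and push.

```bash
python3 -m inch '[[1,0,0,-0.04,0],[1,0,0,-0.072,0],[1,0,0,-0.072,0],[1,0.01,0.006,-0.072,0],[1,0.02,0.011,-0.072,0],[1,0.03,0.016,-0.072,0],[1,0.04,0.019,-0.072,0],[1,0.048,0.021,-0.072,0]]' 20
```

```text
t: 2.6
tool_pos: [0.562, -0.1351, 0.1464]
orientation: [-1.392, 0.865, -0.864]
force: [-4.4, -0.5, 2.0]
opening: 0.0007
```

```bash
python3 -m inch '[[1,0.003,0.001,0,0],[1,0.006,0.001,0,0],[1,0.008,0.002,0,0],[1,0.009,0.002,0,0]]'
```

```text
t: 3.1
tool_pos: [0.5709, -0.1332, 0.1462]
orientation: [-1.392, 0.866, -0.865]
force: [-1.6, -1.0, -0.2]
opening: 0.0004
```

```bash
python3 -m inch '[[1,0.002,0,0,0],[1,0.004,0,0,0],[1,0.004,0,0,0]]'; python3 -m inch '[[1,0.002,0,0,0],[1,0.003,0,0,0],[1,0.003,0,0,0]]'
```

```text
t: 3.48
tool_pos: [0.5732, -0.133, 0.146]
orientation: [-1.393, 0.869, -0.862]
force: [-10.3, -0.2, 6.1]
opening: 0.0005
t: 3.85
tool_pos: [0.5733, -0.133, 0.146]
orientation: [-1.396, 0.874, -0.857]
force: [-19.3, 0.5, 10.0]
opening: 0.0005
```

The force has risen to 19 N with no further motion, so the lid is on its stop. I'll back off and look at both bores.

```bash
python3 -m inch '[[1,-0.02,-0.01,0,0],[1,-0.03,-0.01,0.03,0],[1,-0.04,0.02,0.08,0],[1,-0.05,0.06,0.11,0],[1,-0.06,0.09,0.12,0],[1,-0.06,0.09,0.12,0],[1,-0.06,0.09,0.12,0]]'; python3 - <<'E'
from h import *
np.set_printoptions(precision=4,suppress=True)
c=cam("wrist");t=cam("top");print(c["s"]["tool_pos"],c["s"]["force"])
print(proj(c,[[.5812,-.0245,.139],[.5812,-.0245,.079]]),proj(t,[[.5812,-.0245,.139]]))
cv2.imwrite("pics/w2.png",c["color"][:,:,::-1])
# dark bore inside brass: fill brass contour, non-brass pixels inside
for n,cc in (("w",c),("t",t)):
    for st,ce,m in blobs(cc,(15,100,60),(30,255,255),100):
        cs,_=cv2.findContours(m.astype(np.uint8),cv2.RETR_CCOMP,cv2.CHAIN_APPROX_NONE)
        print(n,st,ce,[ (cv2.contourArea(k),k[:,0].mean(0)) for k in cs if cv2.contourArea(k)>8])
E
```

```text
t: 4.72
tool_pos: [0.5134, -0.0433, 0.2657]
orientation: [-1.397, 0.874, -0.857]
force: [-1.0, -0.0, -0.7]
opening: 0.0005
[ 0.5134 -0.0433  0.2657] [-0.9873 -0.0268 -0.6526]
[[336.3312 121.9296]
 [334.1908 120.9526]] [[318.1596 180.8216]]
w [     0      0    640    292 119574] [330.8895 125.6832] [(152900.5, array([238.39  , 143.3666])), (11.0, array([187.    , 283.6667])), (13.5, array([ 82.7692, 284.0769])), (21.0, array([138.7778, 283.2222])), (8.5, array([ 75.8889, 280.2222])), (16.0, array([176.0714, 278.8571])), (12.0, array([141.4167, 278.4167])), (9.5, array([ 82.1818, 275.7273])), (11.0, array([162.    , 272.0833])), (43.5, array([ 90.4483, 273.1379])), (19.5, array([ 82.7368, 271.5263])), (19.5, array([ 98.    , 271.3529])), (10.5, array([635.5455, 268.3636])), (8.5, array([151.2222, 267.8889])), (13.5, array([ 85.2308, 268.1538])), (9.0, array([168., 266.])), (21.0, array([ 94.7 , 267.25])), (21.0, array([ 90.3889, 266.1667])), (10.5, array([ 75.6364, 265.2727])), (9.5, array([627.7778, 264.2222])), (8.5, array([140.8889, 264.2222])), (8.5, array([105.2222, 263.8889])), (
[... 28228 characters left out ...]
, (26.0, array([ 26.9444, 393.0556])), (8.5, array([ 23.7778, 389.8889])), (43.5, array([ 17.9655, 391.8966]))]
t [ 93 372  28  23 139] [107.3237 383.0144] [(63.5, array([106.9665, 383.2067])), (11.0, array([106.6, 381. ])), (8.5, array([106.1111, 377.2222]))]
t [ 58 375  22  25 122] [ 69.3361 385.5902] [(54.5, array([ 69.4459, 385.7134]))]
t [575 375  18  17 101] [585.1881 383.5248] [(81.0, array([583.587 , 384.0543])), (18.0, array([587.8571, 382.2143]))]
t [370 386  35  14 130] [383.3154 394.4846] [(101.5, array([384.7293, 394.9398])), (44.0, array([377.9444, 394.75  ]))]
t [416 386  41  14 136] [434.9338 393.9265] [(68.0, array([435.9316, 393.7895])), (35.0, array([423.9231, 394.9615]))]
```

View pics/w2.png

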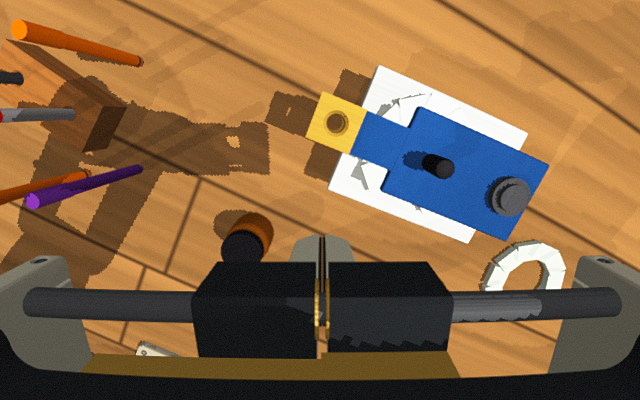

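The lid is home. The upper bore shows at (336.5,122.5), against a prediction of (336.3,121.9) for a point directly over the lower bore. Next is the rod: I'll open the gripper and check from close by.

```bash
python3 -m inch '[[-1,-0.02,0.05,0,0],[-1,-0.04,0.1,0,0],[-1,-0.065,0.15,0,0],[-1,-0.09,0.2,0,0],[-1,-0.11,0.25,0,0],[-1,-0.132,0.291,0,0],[-1,-0.132,0.291,0,0],[-1,-0.132,0.291,0,0]]'; python3 - <<'E'
from h import *
np.set_printoptions(precision=4,suppress=True)
c=cam("wrist");print(c["s"]["tool_pos"],c["s"]["force"],c["s"]["q"])
print(proj(c,[[.4445,.2787,.19],[.4445,.2787,.145],[.4445,.2787,.05]]))
for st,ce,_ in blobs(c,(0,200,120),(6,255,255),200): print(st,ce)
cv2.imwrite("pics/w3.png",c["color"][:,:,::-1])
E
```

```text
t: 5.82
tool_pos: [0.3816, 0.2465, 0.2646]
orientation: [-1.398, 0.876, -0.858]
force: [0.6, -0.3, 1.1]
opening: 0.0758
[0.3816 0.2465 0.2646] [ 0.603  -0.3484  1.1265] [ 0.4554 -0.2761  1.7921  0.0064  1.6367  1.5691]
[[320.378  120.8464]
 [320.9167 120.0056]
 [321.6364 118.8824]]
[309 109  21  21 340] [319.4059 119.0235]
```

View pics/w3.png

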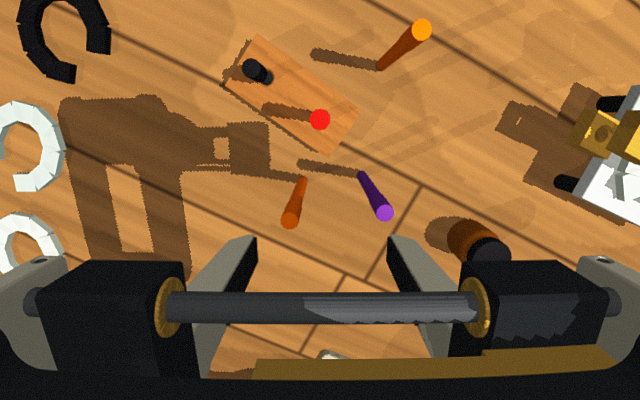

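The red rod top is at (319.4,119.0), against a prediction of (320.4,120.8), so the rod is at about (0.4454, 0.280). The decoys are clear of the open fingers.

```bash
python3 -m inch '[[-1,0.04,0.02,0,0],[-1,0.064,0.0335,0,0],[-1,0.064,0.0335,0,0],[-1,0.064,0.0335,-0.04,0],[-1,0.064,0.0335,-0.08,0],[-1,0.064,0.0335,-0.115,0],[-1,0.064,0.0335,-0.124,0],[-1,0.064,0.0335,-0.124,0]]'; python3 -m inch '[[1,0,0,0,0],[1,0,0,0,0],[1,0,0,0,0],[1,0,0,0,0],[1,0,0,0,0],[1,0,0,0,0]]' 45
```

```text
t: 6.88
tool_pos: [0.4458, 0.279, 0.141]
orientation: [-1.397, 0.878, -0.859]
force: [0.4, 0.2, 0.2]
opening: 0.0928
t: 7.62
tool_pos: [0.4457, 0.2791, 0.141]
orientation: [-1.397, 0.878, -0.859]
force: [0.0, 0.7, -0.3]
opening: 0.0374
```

```bash
python3 -m inch '[[1,0,0,0,0],[1,0,0,0,0],[1,0,0,0,0],[1,0,0,0,0],[1,0,0,0,0]]'
```

```text
t: 8.25
tool_pos: [0.4457, 0.2791, 0.141]
orientation: [-1.397, 0.878, -0.859]
force: [-0.9, 0.4, -0.8]
opening: 0.0154
```

```bash
python3 -m inch '[[1,0,0,0.02,0],[1,0,0,0.05,0],[1,0,0,0.09,0],[1,0,0,0.13,0],[1,0,0,0.17,0],[1,0,0,0.185,0],[1,0,0,0.185,0]]'; python3 - <<'E'
from h import *
np.set_printoptions(precision=4,suppress=True)
c=cam("wrist");s=c["s"];R=Ro.from_rotvec(s["orientation"]).as_matrix();print(s["tool_pos"],s["force"],s["opening"],s["q"]);print(R)
t=cam("top");sc=cam("scene")
p=s["tool_pos"]; 
for n,cc in(("scene",sc),("top",t)):
  print(n,proj(cc,[p+[0,0,.048],p-[0,0,.131]]))
  for st,ce,_ in blobs(cc,(0,200,120),(6,255,255)): print(n,st,ce)
a=sc["color"][:,:,::-1]; u,v=proj(sc,[p])[0].astype(int)
cv2.imwrite("pics/s2.png",cv2.resize(a[max(v-60,0):v+140,u-100:u+100],None,fx=3,fy=3,interpolation=cv2.INTER_CUBIC)); print(u,v)
E
```

```text
t: 9.12
tool_pos: [0.4461, 0.2793, 0.3262]
orientation: [-1.396, 0.877, -0.859]
force: [0.7, 0.0, -3.3]
opening: 0.0152
[0.4461 0.2793 0.3262] [ 0.6639  0.0382 -3.3403] 0.015244835676803433 [ 0.4573 -0.0789  1.5074  0.0065  1.7235  1.5734]
[[ 0.44   -0.0122  0.8979]
 [-0.898   0.0012  0.44  ]
 [-0.0065 -0.9999 -0.0104]]
scene [[493.1513 140.2791]
 [469.2803 225.1068]]
scene [571   0  40  10 368] [589.9755   4.3696]
scene [405 131  20   8  73] [416.3014 133.6849]
scene [482 140  14  26 204] [488.5441 152.7745]
scene [109 168  53  27 757] [134.8375 181.2827]
top [[169.2401 214.007 ]
 [190.7514 227.6081]]
486 165
```

View pics/s2.png

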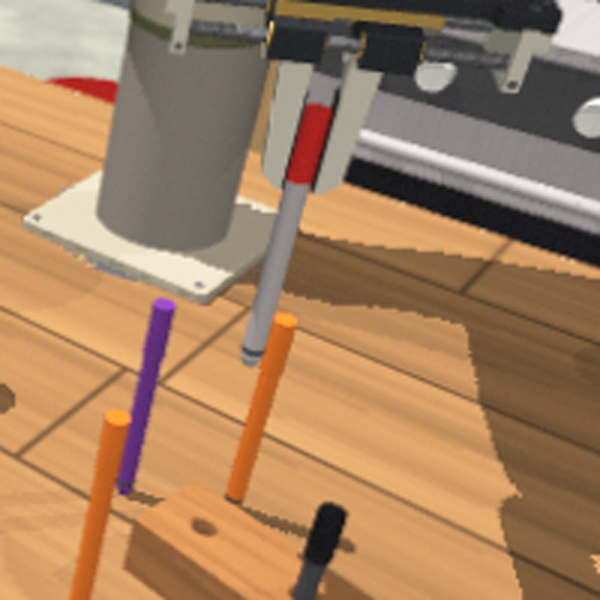

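The rod is held by its red sleeve and hangs upright. The tip is at scene pixel (470,225.7), against a prediction of (469,225). I'll carry it over the mould.

```bash
python3 -m inch '[[1,0.012,-0.024,0,0],[1,0.03,-0.068,0,0],[1,0.05,-0.112,0,0],[1,0.07,-0.156,0,0],[1,0.09,-0.2,0,0],[1,0.11,-0.246,0,0],[1,0.127,-0.285,0,0],[1,0.136,-0.304,0,0]]'; python3 -m inch '[[1,0,0,0,0],[1,0,0,0,0],[1,0,0,-0.03,0],[1,0,0,-0.03,0],[1,0,0,-0.03,0]]'; python3 - <<'E'
from h import *
np.set_printoptions(precision=4,suppress=True)
c=cam("wrist");s=c["s"];R=Ro.from_rotvec(s["orientation"]).as_matrix();p=s["tool_pos"];print(p,s["opening"],R[:,1])
t=cam("top");sc=cam("scene")
tip=p+R[:,1]*.131; print("tip",tip)
out=[]
for n,cc,w,h,f in(("scene",sc,66,100,6),("wrist",c,66,100,6)):
  a=cc["color"][:,:,::-1]; q=proj(cc,[tip,[.5812,-.0245,.139],[.5812,-.0245,.079]]); print(n,q)
  u,v=q[:2].mean(0).astype(int); x,y=u-33,max(v-50,0); print("origin",x,y); out.append(cv2.resize(a[y:y+100,x:x+66],(396,600),interpolation=cv2.INTER_CUBIC))
cv2.imwrite("pics/m1.png",np.hstack(out))
E
```

```text
t: 10.28
tool_pos: [0.5808, -0.0273, 0.3212]
orientation: [-1.402, 0.884, -0.857]
force: [0.3, 1.0, -2.1]
opening: 0.0152
t: 10.9
tool_pos: [0.5807, -0.0264, 0.292]
orientation: [-1.402, 0.883, -0.856]
force: [0.4, 0.6, -1.9]
opening: 0.0154
[ 0.5807 -0.0264  0.292 ] 0.015448932954826376 [-0.0194 -0.0005 -0.9998]
tip [ 0.5781 -0.0264  0.1611]
scene [[309.6604 204.5247]
 [309.2233 213.5775]
 [308.9977 234.7603]]
origin 276 159
wrist [[321.3752 194.3947]
 [321.2038 185.8276]
 [321.677  174.8994]]
origin 288 140
```

View pics/m1.png

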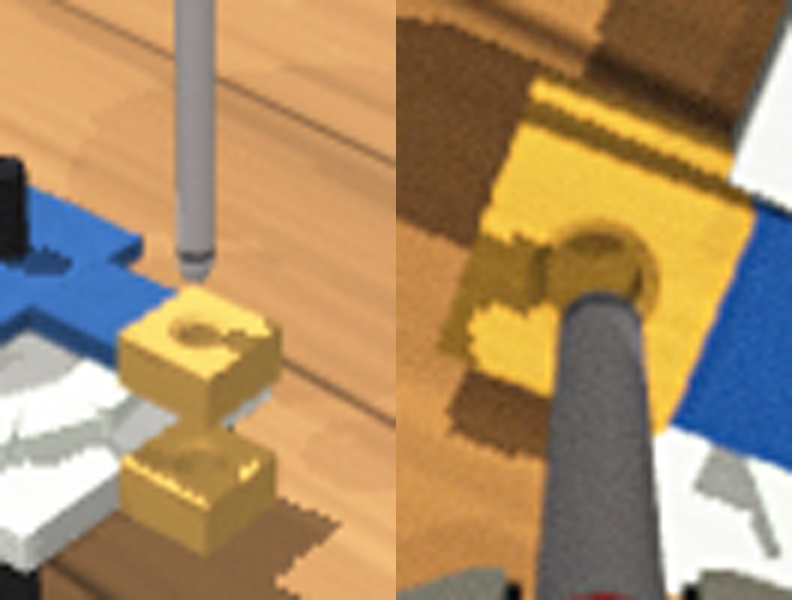

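The tip is just above the upper mouth. The wrist view has bore and rod aligned sideways at u≈322, with the tip about 2 mm short of the bore centre along the view direction. I'll correct that and lower it gently.

```bash
python3 -m inch '[[1,0.0016,0.0013,0,0],[1,0.0016,0.0013,0,0],[1,0.0016,0.0013,-0.012,0],[1,0.0016,0.0013,-0.024,0],[1,0.0016,0.0013,-0.036,0],[1,0.0016,0.0013,-0.048,0],[1,0.0016,0.0013,-0.058,0],[1,0.0016,0.0013,-0.058,0]]'; python3 -c "
from h import *
s=robot.read_state();print(Ro.from_rotvec(s['orientation']).as_matrix()[:,1],s['force'],s['wrist_torque'])"
```

```text
t: 12.05
tool_pos: [0.5822, -0.0256, 0.2334]
orientation: [-1.402, 0.883, -0.856]
force: [-0.4, 0.4, -1.8]
opening: 0.0154
[-1.97749417e-02 -5.93600997e-04 -9.99804281e-01] [-0.40788878  0.35781407 -1.78484459] [-0.01670405 -0.00973066 -0.0163217 ]
```

```bash
python3 -m inch '[[1,0.0008,0.0004,-0.012,0],[1,0.0008,0.0004,-0.024,0],[1,0.0008,0.0004,-0.036,0],[1,0.0008,0.0004,-0.046,0],[1,0.0008,0.0004,-0.046,0]]'
```

```text
t: 12.68
tool_pos: [0.5825, -0.0252, 0.1858]
orientation: [-1.402, 0.885, -0.855]
force: [-2.4, 1.4, -3.0]
opening: 0.0154
```

```bash
python3 -m inch '[[1,0,0,-0.01,0],[1,0,0,-0.02,0],[1,0,0,-0.02,0],[1,0,0,-0.02,0]]'; python3 - <<'E'
from h import *
np.set_printoptions(precision=4,suppress=True)
c=cam("wrist");s=c["s"];R=Ro.from_rotvec(s["orientation"]).as_matrix();p=s["tool_pos"];print(p,s["opening"],R[:,1],s["force"])
sc=cam("scene")
print(proj(sc,[[.5812,-.0245,.055],[.5812,-.0245,.035],[.5812,-.0245,.170],[.5812,-.0245,.215]]))
a=sc["color"][:,:,::-1]; x,y=255,150
cv2.imwrite("pics/m2.png",cv2.resize(a[y:y+120,x:x+110],None,fx=5,fy=5,interpolation=cv2.INTER_CUBIC))
cv2.imwrite("pics/w4.png",c["color"][:,:,::-1])
E
```

```text
t: 13.18
tool_pos: [0.5823, -0.0252, 0.1657]
orientation: [-1.403, 0.885, -0.855]
force: [-3.0, 2.6, -3.0]
opening: 0.015
[ 0.5823 -0.0252  0.1657] 0.015041812041972462 [-0.0222 -0.0004 -0.9998] [-2.9623  2.5702 -3.0049]
[[308.9114 242.8302]
 [308.8411 249.39  ]
 [309.3457 202.0264]
 [309.5311 184.4558]]
```

View pics/m2.png

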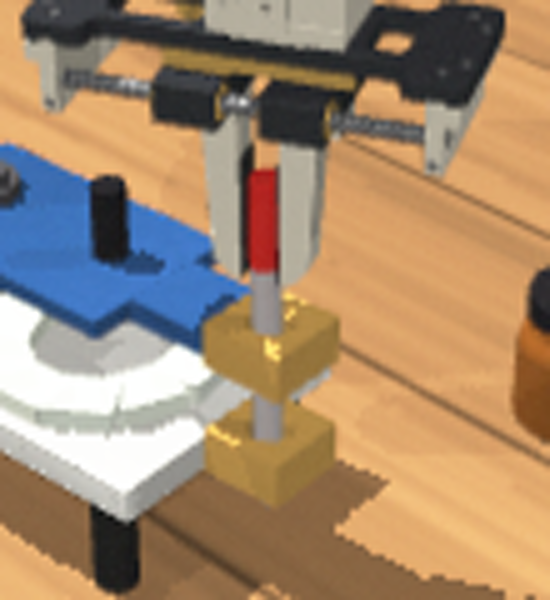

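The rod is through both bushings. The sleeve bottom is at v≈204 and its top at v≈183.6, which puts the tip at z≈0.035. The rod leans slightly, its top to the left, and side-loads at about 4 N. A small shift in the direction of that force should fix both.

```bash
python3 -m inch '[[1,-0.0008,0.0008,0,0],[1,-0.0016,0.0016,0,0],[1,-0.0016,0.0016,0,0],[1,-0.0016,0.0016,0,0]]'; python3 - <<'E'
from h import *
np.set_printoptions(precision=4,suppress=True)
s=robot.read_state();R=Ro.from_rotvec(s["orientation"]).as_matrix();print(s["tool_pos"],R[:,1],s["force"])
sc=cam("scene");t=cam("top")
for st,ce,_ in blobs(sc,(0,200,120),(6,255,255)): print(st,ce)
# row-wise rod centres from scene: red rows and grey rows
hsv=cv2.cvtColor(sc["color"],cv2.COLOR_RGB2HSV)
for v in (186,190,194,198,202,207,210,212,213,231,233,235):
    r=hsv[v,298:320]; m=((r[:,0]<6)&(r[:,1]>200)) if v<204 else (r[:,1]<70)
    x=np.where(m)[0]+298; print(v,x.min() if len(x) else None,x.max() if len(x) else None,end="; ")
a=sc["color"][:,:,::-1]; x,y=255,150
b=t["color"][:,:,::-1][130:250,270:380]
cv2.imwrite("pics/m3.png",np.hstack([cv2.resize(a[y:y+120,x:x+70],None,fx=5,fy=5,interpolation=cv2.INTER_CUBIC),cv2.resize(b[:,:88],None,fx=5,fy=5,interpolation=cv2.INTER_CUBIC)]))
E
```

```text
t: 13.78
tool_pos: [0.5809, -0.0237, 0.1661]
orientation: [-1.402, 0.885, -0.856]
force: [-0.1, 0.3, -1.8]
opening: 0.0152
[ 0.5809 -0.0237  0.1661] [-0.0213 -0.0006 -0.9998] [-0.0759  0.2656 -1.8355]
[567   0  44  10 397] [588.5063   4.3199]
[405 131  19   8  72] [416.1944 133.6944]
[109 173  52  22 285] [136.3965 185.5719]
[306 184   5  20  96] [308.0104 193.1042]
186 306 310; 190 306 310; 194 306 310; 198 306 310; 202 306 310; 207 305 311; 210 301 311; 212 298 311; 213 306 311; 231 298 311; 233 298 311; 235 306 311;
```

View pics/m3.png

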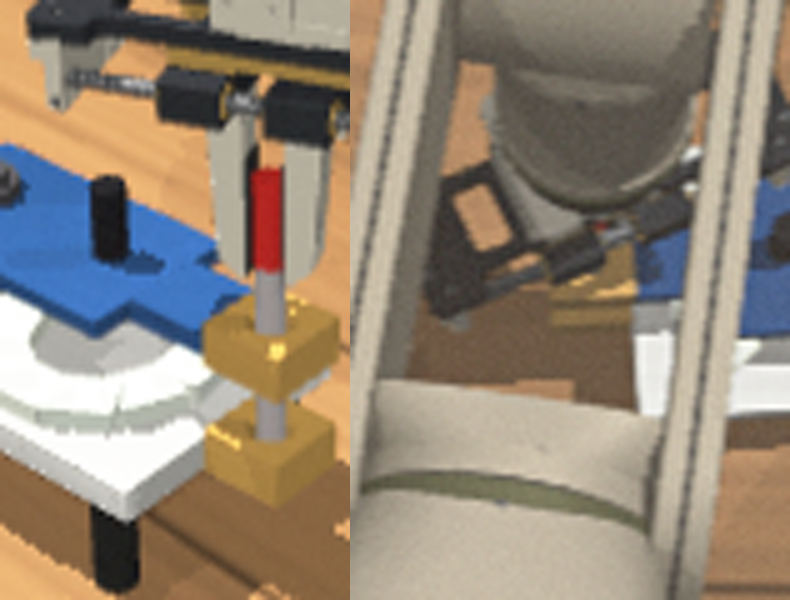

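The side load is now about 0. Only the rod's weight is on the tool, the rod stands upright and the two bushing blocks are in line. I'll hold briefly to check it stays still, then hand in.

```bash
python3 -m inch '[[1,0,0,0,0],[1,0,0,0,0],[1,0,0,0,0],[1,0,0,0,0]]'; python3 - <<'E'
from h import *
c=cam("scene")
for st,ce,_ in blobs(c,(0,200,120),(6,255,255)): print(st,ce)
s=robot.read_state();print(s["t"],s["tool_pos"],s["force"],s["opening"])
print(robot.close_job())
E
```

```text
t: 14.38
tool_pos: [0.5808, -0.0237, 0.1659]
orientation: [-1.403, 0.885, -0.855]
force: [0.5, -0.3, -1.3]
opening: 0.0154
[567   0  44  10 399] [588.5037594   4.3433584]
[405 131  19   8  72] [416.19444444 133.69444444]
[109 173  53  22 305] [136.2        185.46229508]
[306 184   5  20  95] [308.03157895 193.2       ]
14.425 [ 0.58078691 -0.02364916  0.16593165] [-0.25134063  0.61563053 -1.78585979] 0.015417106290595096
the job is handed in; nothing more can be done
None
```

The job is done and handed in at 14.4 s. The blue upper half is home, and the rod is threaded through both bushings and still held there.

- **Lid:** I pushed it by its post until the stop took about 19 N with no further motion. The wrist view then showed the upper bore in line with the lower one to within about a pixel.
- **Rod:** I took the red-topped rod from the wooden block by its sleeve at 45 N and lowered it through both bushings without any resistance.
- **Last checks:**
  - The tool is at z = 0.166, so the tip should be at about z = 0.035, 20 mm below the lower bushing.
  - Side load was near zero with only the rod's weight hanging on the gripper, and the sleeve did not move between the last two pictures.
- **Not seen directly:** The front of the lower bushing hides the tip in the scene camera. Its depth comes from the grasp height and from the sleeve's position in the picture, and the two agree.
- **Slight lean:** The tool had drifted to about 1.2° off vertical by the end. The rod looks vertical in the scene view.

I did not touch the punch, shoe, jar, hammer or decoy rods. I did not check their positions again at the end.

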